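# Clip the battery cover back onto the bench supply unit

## Robot

A 6-joint arm with a two-finger parallel gripper is mounted at the origin on a cart in front of the work surface, level with it; the furniture and walls round the work are solid. World frame = base frame: x ahead of the robot, y to its left, z up, the work surface at z = 0. Lengths are in m, angles in rad, forces in N, time in s.
With the tool pointing down it reaches from about 0.325 to 0.775 m from the base axis. Payload 9.3 kg.
Tool frame: the origin (TCP) lies between the finger pads; the fingertips stand 14 mm ahead of it and the grasp point (between the pads) lies 5 mm behind it; z points along the fingers, y is the line along which they close (so a half turn about z gives the same grasp; the last joint's range is limited). The gripper opens to 85 mm and grips with 20 to 120 N. Pads are 22 mm wide; open, the fingers measure 114 mm over their backs; the gripper's body (76 mm by 85 mm) begins 54 mm behind the grasp point. The pads swing forward as they close: fully open they stand 13 mm farther back than shut.
Start: joints at [-1.368, 0.259, 0.021, 1.334, 0, 1.418], TCP at [0.192, -0.516, 0.245] pointing down, gripper open.
Joint ranges: [-3.04, 3.04], [-0.91, 1.82], [-1.04, 1.36], [-1.92, 1.95], [-1.52, 1.45], [-3.14, 3.14]. Speed limits (rad/s): [2.22, 2.22, 2.79, 3.14, 3.14, 3.14].

## Interface

Orientations are given as a unit quaternion [w, x, y, z].
In Python, from rig import status, get_image, camera_model, workorder, boxes_of, silhouettes, pinpoint gives the robot as it stands.
- The arm moves only by the tool move_arm, never from a script. Its argument "series" is a list of rows, each a list of 2 entries, a list of its own where there are three numbers: the shift along the world's x, y, z in cm, then the turn about the world's z in degrees. A call has 1 to 10 rows; each row shifts and turns the commanded pose from where the row before left it; what a row does not reach is not made up. A row lasts 1/10 s, in which the tool goes at most 50 mm and 8.59 degrees, less where a joint would pass 70% of its speed; a pose out of reach is approached as far as the arm can. A call with a gripper value outside its range is refused whole. "grip" is the finger opening in cm, from 0 to 8.54, set as the call begins (left out, the last holds). The fingers move at their own pace and stop on an object; "newtons" is the grip in N (left out, the last holds). Time passes only in rows, so rows that do not move let the fingers close. It gives the time, the measured TCP pose, the force, the opening and the grip force at its end, in the units of the state.
- status.state(): the state, without advancing time (a new reading comes with each control period).
- get_image(name): name is "scene" or "side" or "wrist"; returns (picture, depth): 400x640x3 uint8, blue, green, red; 400x640 float32, m along the optical axis (not along the pixel's ray), 0 where there is no reading.
- camera_model(name): a dict with "vertical_fov" (degrees; the focal length in pixels is half the picture's height over the tangent of half this angle, whatever the lens; pixels are square), "cx", "cy" (the principal point, pixels), "R" (3x3) and "t" (3): a world point X has camera coordinates R X + t. Camera axes: x right, y down, z forward; pixel columns grow to the right and rows downward; lengths in m; the calibration is good to about 2 mm. A picture is of the moment at which its call begins: read the wrist's pose just before it. camera_model takes no time and is no camera call; for the wrist camera it gives the pose at the moment of the call.
- workorder.sign_off(): hands the job in; it is judged then, once.
Trained networks look in the newest picture that a camera, given by its name, has taken for a name from the list of things; names that differ only in an ending like _2 or _b are one class to them, and where a whole thing is asked for, a point or a joint stands for the part that bears it (a point fixed in the world has none). Each returns a list of dicts, best first, with "p" (0 to 1); they miss things now and then, are a little off and sometimes report something else, mostly with a low value. They report only what shows in the picture. A call takes as long as a camera call.
- boxes_of(camera, label): "centre" ([column, row] as shares, 0 to 1, of the picture: columns of its width, rows of its height, amid what is visible of it).
- silhouettes(camera, label): "region" (400x640 bool, what is visible of it) and "centre" ([column, row] as shares, 0 to 1, of the picture: columns of its width, rows of its height, amid what is visible of it).
- pinpoint(camera, label): "centre" ([column, row] as shares, 0 to 1, of the picture: columns of its width, rows of its height: a listed point, or the origin of a listed thing).
The state is a dict: "t": time; "joint_positions": joint angles; "qd": joint speeds; "joint_torque": joint torques, N m; "ee_pos": TCP position; "tcp_rot": TCP orientation; "force": force on the tool from outside, world axes, zero at the start; "ft_torque": the same for the moment, N m; "gripper_width": opening from 0.0 (shut) to 1.0 (fully open); "finger_force": force on a finger pad.
Only numpy, scipy, OpenCV 4.12 (cv2) and the standard library are available. Lean on these libraries where they do the work, as an engineer would, in place of code of your own. Each camera call takes 0.05 s, during which the arm holds its last target. There are 200 camera calls.

## Task

Put the white battery cover back on the grey bench supply unit: hook its front lip under the edge of the slot while its rear is still raised, then pivot it down until the orange catch snaps over its rear tab and it lies flat and flush. Feel your way in and work gently, never pushing or pressing hard on the unit (20 N is too much), let go of the cover at the end, and leave the brass tin, the dark steel block and the pliers where they are.

Things in the scene. Friction and masses are not known exactly. Their poses are not given: they have to be found in the camera images.
- unit: Grey bench supply unit, fixed, 172 (x) by 112 (y) by 40 mm high, front with knob and sockets at its -x. Origin: centre of its underside. A black frame round the battery bay in its top carries slot, ledges and catch. It is set anywhere s = -8 to 8 mm along the unit's x and h = 0 to 12 mm up; s and h are not measured: feel for them. Home, the cover's origin is at x = s-2 to s+2, y 0, z 38+h mm.
- slot (a point): On the unit at (-44, 0, 42) mm: lower rear edge of the black keeper bar if s = h = 0. In the unit's frame (mm) the bar fills x -66+s to -44+s, y -36 to 36, z 42+h to 45+h. Below it is the slot for the lip, open to the bay, with a flat floor at z 33.5+h (y -26 to 26, from x -16+s forward), closed in front at x -53.5+s. Drawn in, the cover stops with its ridge against the bar.
- bay (a point): On the unit at (0, 0, 38) mm: the cover's origin, home, if s = h = 0. In the unit's frame (mm) the bay is open x -44+s to 59+s, y -32 to 32 (2 mm play each side). Ledges at y 26 to 32 both sides, x -4+s to 54+s, top z 38+h, carry the cover; frame sides reach z 44+h. Behind: wall from x 59+s, top z 41+h to 44+h, and catch housing x 61+s to 76+s, y -16 to 16, top z 58+h.
- cover: White cover, 40 to 85 g, flat on the bench, top up. Origin on its underside, z up, -x to the lip. In mm: plate x -42 to 52, y -30 to 30, z 0 to 6; front lip x -51 to -42, y -22 to 22, z 0 to 3; stop ridge x -42 to -38, y -28 to 28, up to z 10; rear tab x 52 to 57, y -14 to 14, z 0 to 3; blue grip fin to pinch across y: x -20 to 8, y -6 to 6, z 6 to 28. Top free from x 8 to 52: press here.
- lip (a point): Middle of the tip of the cover's front lip: at (-51, 0, 1.5) mm in the cover's frame. Home, it is at z 39.5+h mm in the unit's frame.
- tab (a point): Middle of the end of the cover's rear tab (its lower end is bevelled): at (57, 0, 1.5) mm in the cover's frame. Home, it is at z 39.5+h mm in the unit's frame.
- catch (a joint): Orange sprung catch at the bay's rear, 20 mm wide: how far (m) it is pushed back along the unit's +x, 0 to 0.0075. In the unit's frame (mm) its nose is at x 52+s, underside z 42+h; the front slopes up and back to x 60+s at z 56+h. The tab, pressed down on the slope (5 to 9 N near the cover's rear), pushes it back 3 to 6 mm, then it springs back over the tab to near 0.
- gold_tin: Brass-coloured round tin, 67 mm across, 20 mm high, loose; origin at the centre of its underside. To be left alone.
- steel_block: Dark steel block, 38 x 44 x 22 mm, loose; origin at the centre of its underside. To be left alone.
- pliers_nose: Small bare-steel pliers, 52 x 125 x 10 mm, lying loose near the bench's front edge; origin at the centre of the underside. To be left alone.

How it is judged:
By the outcome, as a careful person would: the job done as asked, in the order asked, and still so for the second after the job is handed in, with the robot touching nothing.
It also fails if it takes over 72 s, if anything falls off the work surface, if the arm or the gripper's body presses on something with over 40 N, if the wrist force passes 120 N, or if a joint passes its speed limit or range.

## Working session

There is one attempt and no reset: what is moved stays moved. The work goes in short steps, Python scripts to look and compute and a tool call to move; the robot and the scene stay as the last step left them, time stands still between calls to the robot, and variables do not carry over. Pictures are saved under pics/ and viewed, at most 10 in all, crops included, and the job is handed in when it is done.

Besides the shell and the picture viewer there is one more tool, called after "Emit:" as name(argument=value, ...) on one line, values as JSON. move_arm: Moves the arm, as the interface text tells. Its arguments: {"type":"object","properties":{"series":{"type":"array"},"grip":{"type":"number"},"newtons":{"type":"number"}},"required":["series"]}

```bash
mkdir -p pics; cat > h.py <<'E'
import numpy as np,cv2
from rig import status,get_image,camera_model,workorder,boxes_of,silhouettes,pinpoint
def snap(c,n=None):
    m=camera_model(c); p,d=get_image(c)
    if n: cv2.imwrite('pics/'+n+'.png',p)
    return m,p,d
def cloud(m,d):
    f=200/np.tan(np.radians(m['vertical_fov']/2)); v,u=np.mgrid[:400,:640]
    P=np.stack([(u-m['cx'])*d/f,(v-m['cy'])*d/f,d],-1)
    W=(P-np.array(m['t']))@np.array(m['R']); W[d<=0]=np.nan
    return W
def ray(m,c):
    f=200/np.tan(np.radians(m['vertical_fov']/2)); R=np.array(m['R'])
    return -R.T@np.array(m['t']), R.T@np.array([(c[0]*640-m['cx'])/f,(c[1]*400-m['cy'])/f,1])
def at_z(m,c,z):
    o,r=ray(m,c); return o+r*(z-o[2])/r[2]
E
python3 - <<'E'
from h import *
ims=[]
np.set_printoptions(precision=4,suppress=True)
for c in('scene','side','wrist'):
    m,p,d=snap(c,c+'0'); ims.append(p); W=cloud(m,d)
    print(c,m['vertical_fov'],-np.array(m['R']).T@np.array(m['t']))
    for l in('unit','cover','catch','slot','bay','lip','tab','gold_tin','steel_block','pliers_nose'):
        s=silhouettes(c,l); q=pinpoint(c,l)
        if s and s[0]['p']>.4:
            r=s[0]['region']; X=W[r]; X=X[~np.isnan(X[:,0])]
            if len(X):print(l,'sil',round(s[0]['p'],2),np.median(X,0),np.percentile(X,2,axis=0),np.percentile(X,98,axis=0))
        if q: print(l,'pin',round(q[0]['p'],2),np.array(q[0]['centre'])*[640,400],at_z(m,q[0]['centre'],.045 if l in('slot','bay','catch') else 0))
cv2.imwrite('pics/a.png',cv2.resize(np.vstack(ims[:2]),(480,600)))
E
```

```text
scene 42.98117090100139 [ 0.1074 -0.8192  0.6323]
unit sil 0.92 [ 0.5869 -0.1167  0.0387] [ 0.5099 -0.1506  0.0076] [ 0.6756 -0.0496  0.058 ]
unit pin 0.73 [388.48 249.52] [ 0.5969 -0.0897  0.    ]
cover sil 0.63 [0.524  0.1212 0.0062] [0.4939 0.0976 0.0013] [0.5518 0.1622 0.0267]
cover pin 0.82 [307.328 210.   ] [0.5024 0.1244 0.    ]Traceback (most recent call last):
  File "<stdin>", line 8, in <module>
ValueError: it knows: bay, cover, gold_tin, lip, pliers_nose, slot, steel_block, tab, unit
```

```bash
python3 - <<'E'
from h import *
ims=[]
np.set_printoptions(precision=4,suppress=True)
for c in('scene','side'):
    m,p,d=snap(c,c+'0'); ims.append(p); W=cloud(m,d); np.save(c+'0.npy',W)
    print(c,m['vertical_fov'],-np.array(m['R']).T@np.array(m['t']))
    for l in('unit','cover','slot','bay','lip','tab','gold_tin','steel_block','pliers_nose'):
        q=pinpoint(c,l)
        if l in('unit','cover','gold_tin','steel_block','pliers_nose'):
          s=silhouettes(c,l)
          if s and s[0]['p']>.4:
            r=s[0]['region']; X=W[r]; X=X[~np.isnan(X[:,0])]
            np.save(f'{c}_{l}.npy',X)
            if len(X):print(l,'sil',round(s[0]['p'],2),np.median(X,0),np.percentile(X,2,axis=0),np.percentile(X,98,axis=0))
        if q: print(l,'pin',round(q[0]['p'],2),np.array(q[0]['centre'])*[640,400],at_z(m,q[0]['centre'],.045 if l in('slot','bay') else 0.0015))
cv2.imwrite('pics/a.png',cv2.resize(np.vstack(ims[:2]),(480,600)))
E
```

```text
scene 42.98117090100139 [ 0.1074 -0.8192  0.6323]
unit sil 0.62 [ 0.5875 -0.1151  0.0386] [ 0.51   -0.1505  0.0037] [ 0.6807 -0.0456  0.0582]
unit pin 0.96 [388.672 250.2  ] [ 0.5949 -0.0937  0.0015]
cover sil 0.8 [0.5233 0.1213 0.0059] [0.4947 0.0963 0.0025] [0.55   0.1576 0.0266]
cover pin 0.88 [309.376 207.28 ] [0.5107 0.1315 0.0015]
slot pin 0.87 [371.392 237.4  ] [ 0.5517 -0.0919  0.045 ]
bay pin 0.69 [387.904 236.   ] [ 0.5849 -0.101   0.045 ]
tab pin 0.61 [322.624 203.28 ] [0.5473 0.1357 0.0015]
gold_tin pin 0.63 [388.416 235.68 ] [ 0.6219 -0.0472  0.0015]
steel_block sil 0.68 [0.599  0.0445 0.02  ] [0.5785 0.0261 0.0006] [0.6245 0.0714 0.024 ]
steel_block pin 0.73 [363.392 216.12 ] [0.6099 0.0451 0.0015]
pliers_nose sil 0.63 [ 0.3741 -0.1816  0.0076] [ 0.2219 -0.5377 -0.0008] [ 0.3968 -0.1245  0.363 ]
pliers_nose pin 0.49 [302.08 296.72] [ 0.3736 -0.1544  0.0015]
side 48.633072583048886 [ 0.5242 -0.7359  0.5595]
unit sil 0.79 [ 0.5979 -0.1243  0.039 ] [ 0.5126 -0.1492  0.0059] [ 0.6825 -0.0475  0.0576]
unit pin 0.74 [365.504 261.68 ] [ 0.5969 -0.0939  0.0015]
cover sil 0.56 [0.5028 0.1213 0.0061] [0.4527 0.0933 0.0001] [0.5524 0.1606 0.0275]
cover pin 0.93 [317.632 197.8  ] [0.5017 0.1296 0.0015]
slot pin 0.81 [342.272 244.32 ] [ 0.5519 -0.0959  0.045 ]
bay pin 0.77 [366.272 244.32 ] [ 0.5961 -0.0957  0.045 ]
lip pin 0.79 [296.192 200.08 ] [0.4523 0.1197 0.0015]
gold_tin sil 0.83 [0.4038 0.0269 0.0075] [ 0.3733 -0.0152  0.0001] [0.4346 0.0498 0.0204]
gold_tin pin 0.7 [270.208 225.48 ] [0.403  0.0208 0.0015]
steel_block sil 0.89 [0.6031 0.0465 0.0203] [0.5795 0.028  0.0007] [0.6299 0.0777 0.0237]
steel_block pin 0.78 [365.12 218.92] [0.6061 0.0456 0.0015]
pliers_nose sil 0.77 [ 0.3741 -0.1488  0.0071] [ 0.3473 -0.2072 -0.0076] [ 0.3989 -0.0838  0.0101]
pliers_nose pin 0.83 [243.52 280.4 ] [ 0.373  -0.1464  0.0015]
```

View pics/a.png

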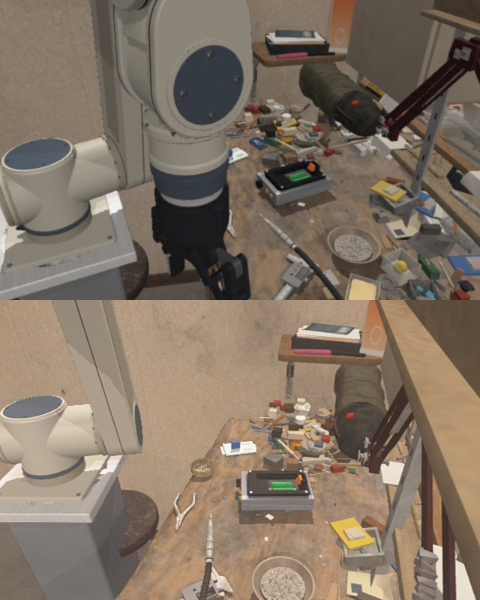

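```bash
python3 - <<'E'
from h import *
np.set_printoptions(precision=4,suppress=True)
for l,lo,hi in(('unit',.030,.075),('cover',.003,.012),('cover',.015,.04),('unit',.047,.08)):
  for c in('scene','side'):
    X=np.load(f'{c}_{l}.npy'); X=X[(X[:,2]>lo)&(X[:,2]<hi)]
    # trim outliers
    md=np.median(X,0); X=X[np.linalg.norm(X[:,:2]-md[:2],axis=1)<.12]
    print(l,c,len(X),cv2.minAreaRect((X[:,:2]*1000).astype(np.float32)),np.percentile(X[:,2],[50,98]))
W=np.load('side0.npy').reshape(-1,3)
# tall stuff in the work zone
W2=np.vstack([W,np.load('scene0.npy').reshape(-1,3)])
W2=W2[~np.isnan(W2[:,0])]
for xa in np.arange(.3,.9,.1):
  for ya in np.arange(-.3,.4,.1):
    k=(W2[:,0]>xa)&(W2[:,0]<xa+.1)&(W2[:,1]>ya)&(W2[:,1]<ya+.1)
    if k.sum()>20: print(f'({xa:.1f},{ya:.1f}) {np.percentile(W2[k,2],99):.3f}',end=' ')
  print()
p=cv2.imread('pics/side0.png'); cv2.imwrite('pics/b.png',cv2.resize(p[170:330,220:440],(800,580),interpolation=cv2.INTER_CUBIC))
E
```

```text
unit scene 2844 ((593.2806396484375, -93.85497283935547), (184.03443908691406, 116.34676361083984), 1.0737850666046143) [0.0415 0.0599]
unit side 3624 ((593.1754760742188, -93.09892272949219), (183.67849731445312, 114.77165222167969), 1.2045427560806274) [0.0412 0.0604]
cover scene 262 ((526.5225830078125, 119.28594970703125), (82.23214721679688, 49.35132598876953), 54.617855072021484) [0.0058 0.0086]
cover side 548 ((503.0097961425781, 127.92015838623047), (105.51721954345703, 63.43797302246094), 14.036466598510742) [0.006  0.0104]
cover scene 24 ((503.5794372558594, 123.39826965332031), (13.276884078979492, 5.961754322052002), 43.0711555480957) [0.0238 0.0285]
cover side 87 ((493.6219482421875, 126.07219696044922), (27.406024932861328, 15.451761245727539), 16.679048538208008) [0.0241 0.0295]
unit scene 1015 ((601.9628295898438, -93.21028137207031), (143.05264282226562, 95.73872375488281), 1.5004386901855469) [0.0494 0.0622]
unit side 1325 ((601.676513671875, -92.69120788574219), (141.72509765625, 95.0720443725586), 1.0268982648849487) [0.0493 0.0627]
(0.3,-0.3) 0.006 (0.3,-0.2) 0.010 (0.3,-0.1) 0.019 (0.3,0.0) 0.022 (0.3,0.2) -0.793 (0.3,0.3) 0.383 
(0.4,-0.3) 0.050 (0.4,-0.2) 0.003 (0.4,-0.1) 0.016 (0.4,0.0) 0.020 (0.4,0.1) 0.028 (0.4,0.2) 0.002 (0.4,0.3) 0.387 
(0.5,-0.3) 0.003 (0.5,-0.2) 0.051 (0.5,-0.1) 0.051 (0.5,0.0) 0.091 (0.5,0.1) 0.027 (0.5,0.2) 0.079 (0.5,0.3) 0.391 
(0.6,-0.3) 0.106 (0.6,-0.2) 0.059 (0.6,-0.1) 0.103 (0.6,0.0) 0.290 (0.6,0.1) 0.344 (0.6,0.2) 0.340 (0.6,0.3) 0.423 
(0.7,-0.3) 0.497 (0.7,-0.2) 0.485 (0.7,-0.1) 0.253 (0.7,0.0) 0.310 (0.7,0.1) 0.346 (0.7,0.2) 0.422 (0.7,0.3) 0.424 
(0.8,-0.3) 0.456 (0.8,-0.2) 0.481 (0.8,-0.1) 0.470 (0.8,0.0) 0.452 (0.8,0.1) 0.445 (0.8,0.2) 0.423 
(0.9,-0.3) 0.272 (0.9,-0.2) 0.158 (0.9,-0.1) 0.176 (0.9,0.0) 0.221 (0.9,0.1) 0.235 (0.9,0.2) 0.421
```

View pics/b.png

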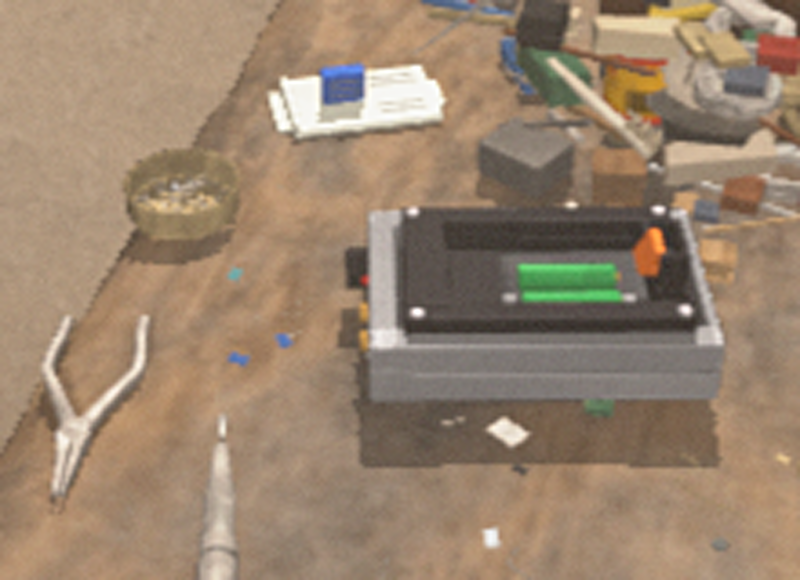

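```bash
python3 - <<'E'
from h import *
np.set_printoptions(precision=3,suppress=True)
W2=np.vstack([np.load('side0.npy').reshape(-1,3),np.load('scene0.npy').reshape(-1,3)])
k=(W2[:,0]>.4)&(W2[:,0]<.8)&(W2[:,1]>-.25)&(W2[:,1]<.3)&(W2[:,2]>.1)
W=W2[k]
for ya in np.arange(-.25,.3,.05):
  a=W[(W[:,1]>ya)&(W[:,1]<ya+.05)]
  if len(a): print('%.2f n=%d xmin(1%%)=%.3f z %s'%(ya,len(a),np.percentile(a[:,0],1),np.percentile(a[:,2],[1,99])))
s=status.state(); print(s['ee_pos'],s['tcp_rot'],s['force'],s['gripper_width'])
E
```

```text
-0.25 n=3869 xmin(1%)=0.732 z [0.127 0.5  ]
-0.20 n=5478 xmin(1%)=0.712 z [0.133 0.49 ]
-0.15 n=1971 xmin(1%)=0.709 z [0.18  0.252]
-0.10 n=1678 xmin(1%)=0.717 z [0.151 0.253]
-0.05 n=1520 xmin(1%)=0.689 z [0.1   0.252]
-0.00 n=1836 xmin(1%)=0.640 z [0.1   0.253]
0.05 n=2641 xmin(1%)=0.604 z [0.101 0.311]
0.10 n=4894 xmin(1%)=0.612 z [0.105 0.345]
0.15 n=3213 xmin(1%)=0.617 z [0.102 0.346]
0.20 n=1638 xmin(1%)=0.603 z [0.101 0.347]
0.25 n=4734 xmin(1%)=0.644 z [0.103 0.423]
[ 0.192 -0.516  0.245] [-0.     0.984  0.177  0.   ] [ 0.456 -0.651  0.15 ] 0.9960436540913543
```

Emit:
move_arm(series=[[[3.2,3.6,0],-2],[[3.2,3.6,0],-2],[[3.2,3.6,0],-2],[[3.2,3.6,0],-2],[[3.2,3.6,0],-2],[[3.2,3.6,0],-2],[[3.2,3.6,0],-2],[[3.2,3.6,0],-2],[[3.2,3.6,0],-2],[[3.2,3.6,0],-1]])

```text
t: 2.8
ee_pos: [0.5127, -0.1538, 0.2455]
tcp_rot: [0.0, 1.0, 0.011, 0.0]
force: [1.3, -1.5, -0.1]
gripper_width: 0.998
finger_force: 0.0
```

Emit:
move_arm(series=[[[2.5,5,0],0],[[0,0,0],0],[[0,0,0],0]])

```text
t: 3.1
ee_pos: [0.5343, -0.1096, 0.2451]
tcp_rot: [0.0, 1.0, 0.014, -0.0]
force: [-0.0, -0.1, 1.1]
gripper_width: 0.996
finger_force: 0.0
```

```bash
python3 - <<'E'
from h import *
np.set_printoptions(precision=4,suppress=True)
s=status.state(); print(s['t'],s['ee_pos'],s['tcp_rot'],s['force'])
m,p,d=snap('wrist','w1'); W=cloud(m,d); np.save('w1.npy',W); print(-np.array(m['R']).T@np.array(m['t']))
for l in('unit','slot','bay','cover'):
    q=pinpoint('wrist',l)
    if q: print(l,q[0]['p'],np.array(q[0]['centre'])*[640,400],at_z(m,q[0]['centre'],.047))
E
```

```text
3.1 [ 0.5343 -0.1096  0.2451] [ 0.      0.9999  0.0136 -0.0002] [-0.0471 -0.1119  1.1139]
[ 0.5993 -0.1063  0.3732]
unit 0.59 [306.816 111.6  ] [ 0.5987 -0.0916  0.047 ]
slot 0.76 [305.024 158.8  ] [ 0.5549 -0.0905  0.047 ]
bay 0.58 [305.984 111.4  ] [ 0.5989 -0.0908  0.047 ]
cover 0.89 [110.016 197.4  ] [0.5116 0.1016 0.047 ]
```

View pics/w1.png

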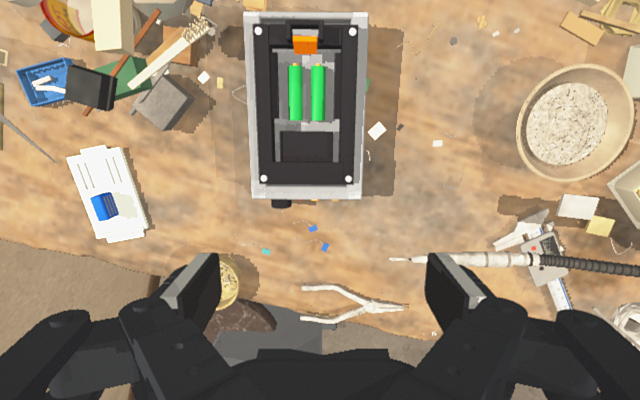

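```bash
python3 - <<'E'
from h import *
np.set_printoptions(precision=1,suppress=True)
W=np.load('w1.npy')*1000; p=cv2.imread('pics/w1.png')
def rect(k):
    k=cv2.morphologyEx(k.astype(np.uint8),cv2.MORPH_OPEN,np.ones((3,3)))
    n,l,st,_=cv2.connectedComponentsWithStats(k); i=1+np.argmax(st[1:,4]); X=W[l==i]
    return cv2.minAreaRect(X[:,:2].astype(np.float32)),np.median(X[:,2]),l==i
u=np.zeros((400,640),bool);u[5:205,235:375]=1
g=u&(W[...,2]>25)
print('unit',rect(g)[:2])
hsv=cv2.cvtColor(p,cv2.COLOR_BGR2HSV)
f=u&(W[...,2]>46)&(W[...,2]<80)
print('frame',rect(f)[:2])
Z=W[...,2]
# profile along centre column off-axis: col 306 rows
for r in list(range(20,60,2))+list(range(150,192,2)):
    print(r,W[r,306],W[r,270],p[r,306])
c=np.zeros((400,640),bool);c[140:245,60:155]=1
print('cover',rect(c&(Z>3)&(Z<12))[:2]); 
X=W[c&(Z>18)&(Z<40)]; print('fin',cv2.minAreaRect(X[:,:2].astype(np.float32)),np.median(X[:,2]),len(X))
b=c&(hsv[...,1]>150)&(hsv[...,0]>100)&(hsv[...,0]<130)&(Z>22);X=W[b]; print('finblue',cv2.minAreaRect(X[:,:2].astype(np.float32)),len(X))
E
```

```text
unit (((594.6357421875, -90.0902328491211), (181.57533264160156, 112.37138366699219), 0.9900555610656738), np.float64(42.63803851118273))
frame (((602.0403442382812, -90.10537719726562), (142.26150512695312, 92.10237121582031), 1.121535301208496), np.float64(48.5544944798295))
20 [671.4 -90.6  64.6] [678.3 -56.2  31.5] [57 60 63]
22 [670.5 -90.5  62.1] [678.9 -54.7  21.4] [61 60 65]
24 [669.3 -90.5  60.7] [671.  -58.8  49.6] [50 49 53]
26 [668.6 -90.3  57.2] [669.7 -58.6  48.3] [32 31 30]
28 [669.  -89.9  48.1] [668.2 -58.5  47.8] [50 51 53]
30 [672.9 -88.6  22. ] [666.4 -58.7  49.1] [193 199 204]
32 [671.  -88.6  22.8] [664.8 -58.6  48.8] [188 194 198]
34 [669.7 -88.5  20.8] [663.6 -58.3  46.8] [192 193 193]
36 [660.1 -90.6  60.8] [661.7 -58.5  48.6] [ 70 162 253]
38 [658.8 -90.6  59.9] [660.1 -58.5  48.3] [  8 183 247]
40 [657.3 -90.6  59.6] [658.5 -58.4  48.2] [ 10 176 248]
42 [655.9 -90.5  58.5] [656.9 -58.4  48.2] [ 10 110 228]
44 [654.6 -90.5  57. ] [655.4 -58.3  47.7] [ 10 111 226]
46 [653.8 -90.3  52.6] [655.2 -57.   39.1] [ 10 113 227]
48 [652.3 -90.3  51.8] [653.5 -57.1  39
[... 1144 characters left out ...]
  50.5] [533.8 -57.   49.3] [56 57 61]
182 [532.9 -91.9  50.2] [531.8 -56.9  49. ] [54 54 60]
184 [527.4 -91.2  33.2] [526.2 -54.4  32.4] [86 88 89]
186 [526.7 -91.5  39.5] [525.5 -55.3  38.5] [151 156 161]
188 [524.4 -91.5  38.8] [523.5 -55.3  39. ] [201 210 214]
190 [522.5 -91.5  39.1] [521.5 -55.3  39.2] [202 211 214]
cover (((504.51629638671875, 130.5859375), (95.56644439697266, 61.9666862487793), 12.926061630249023), np.float64(5.431268871893568))
fin ((494.62054443359375, 127.84152221679688), (27.881807327270508, 14.061960220336914), 15.5028076171875) 26.710667565795905 423
finblue ((494.50244140625, 127.32711029052734), (26.326231002807617, 11.285104751586914), 14.065932273864746) 286
```

Emit:
move_arm(series=[[[-2,4,0],2],[[-1.8,4,0],2],[[0,4,0],2],[[0,4,0],2],[[0,4,0],2],[[0,3.7,0],2.5],[[0,0,-4.5],0],[[0,0,-4.5],0],[[0,0,-4],0],[[0,0,0],0]])

```text
t: 4.35
ee_pos: [0.4931, 0.1251, 0.1113]
tcp_rot: [-0.0, 0.993, 0.12, -0.004]
force: [-0.0, -0.4, 0.5]
gripper_width: 0.997
finger_force: 0.0
```

```bash
python3 - <<'E'
from h import *
np.set_printoptions(precision=1,suppress=True)
s=status.state(); print(s['t'],np.array(s['ee_pos'])*1000,2*np.degrees(np.arctan2(s['tcp_rot'][2],s['tcp_rot'][1])),s['force'])
m,p,d=snap('wrist','w2'); W=cloud(m,d)*1000; Z=W[...,2]
hsv=cv2.cvtColor(p,cv2.COLOR_BGR2HSV)
c=(abs(W[...,0]-500)<80)&(abs(W[...,1]-127)<60)
X=W[c&(Z>22)&(Z<35)&(hsv[...,1]>150)&(hsv[...,0]>100)&(hsv[...,0]<130)];print('fin',cv2.minAreaRect(X[:,:2].astype(np.float32)),len(X))
X=W[c&(Z>3.5)&(Z<12)&(hsv[...,1]<60)];print('cover',cv2.minAreaRect(X[:,:2].astype(np.float32)),len(X))
E
```

```text
4.35 [493.1 125.1 111.3] 13.798800202464582 [-0.  -0.4  0.5]
fin ((494.1268310546875, 128.3964080810547), (27.673418045043945, 11.159523010253906), 13.230263710021973) 717
cover ((503.395751953125, 138.47438049316406), (110.54627227783203, 75.27323150634766), 12.500198364257812) 10445
```

View pics/w2.png

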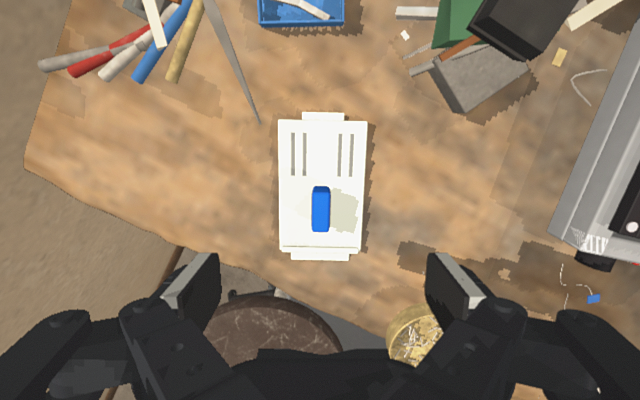

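Emit:
move_arm(series=[[[0.3,0.25,-3],0],[[0,0,-3],0],[[0,0,-1.9],0],[[0,0,-0.9],0],[[0,0,0],0],[[0,0,0],0]])

```text
t: 5.0
ee_pos: [0.5002, 0.1285, 0.029]
tcp_rot: [0.0, 0.993, 0.121, 0.001]
force: [-0.0, -0.1, -0.0]
gripper_width: 1.0
finger_force: 0.0
```

Emit:
move_arm(series=[[[0,0,0],0],[[0,0,0],0],[[0,0,0],0],[[0,0,0],0],[[0,0,0],0],[[0,0,0],0],[[0,0,0],0],[[0,0,0],0]], grip=0.8, newtons=22)

```text
t: 5.8
ee_pos: [0.499, 0.1287, 0.0274]
tcp_rot: [-0.0, 0.993, 0.121, 0.0]
force: [-0.4, -1.5, 5.1]
gripper_width: 0.13
finger_force: 23.0
```

Emit:
move_arm(series=[[[0,0,0],0],[[0,0,0],0],[[-0.15,0,-0.4],0],[[0,0,0],0],[[0,0,0],0]], grip=2.2)

```text
t: 6.3
ee_pos: [0.4972, 0.1286, 0.023]
tcp_rot: [-0.0, 0.993, 0.121, -0.0]
force: [0.1, 0.6, 0.0]
gripper_width: 0.257
finger_force: 0.0
```

Emit:
move_arm(series=[[[0,0,0],0],[[0,0,0],0],[[0,0,0],0],[[0,0,0],0],[[0,0,0],0]], grip=0.8)

```text
t: 6.8
ee_pos: [0.4975, 0.1287, 0.0233]
tcp_rot: [0.0, 0.993, 0.121, 0.0]
force: [-0.7, -0.1, -0.8]
gripper_width: 0.137
finger_force: 23.3
```

Emit:
move_arm(series=[[[0,0,1],0],[[0,0,2],0],[[0,0,4],0],[[0,-2,4],-1],[[0,-4,0],-1.5],[[0.5,-4,0],-2],[[1,-4,0],-2],[[1.5,-4,0],-2],[[2,-3,0],-2],[[1.5,-1,0],-2]])

```text
t: 7.8
ee_pos: [0.5634, -0.0945, 0.1341]
tcp_rot: [0.0, 1.0, 0.01, 0.001]
force: [0.8, 1.0, -1.0]
gripper_width: 0.134
finger_force: 23.2
```

Emit:
move_arm(series=[[[0,0,0],0],[[0,0,0],0],[[0,0,0],0]])

```text
t: 8.1
ee_pos: [0.5616, -0.0905, 0.1335]
tcp_rot: [-0.0, 1.0, 0.013, -0.0]
force: [0.7, -0.4, -0.5]
gripper_width: 0.134
finger_force: 23.2
```

```bash
python3 - <<'E'
from h import *
np.set_printoptions(precision=1,suppress=True)
s=status.state(); print(s['t'],np.array(s['ee_pos'])*1000,2*np.degrees(np.arctan2(s['tcp_rot'][2],s['tcp_rot'][1])),s['force'])
m,p,d=snap('wrist','w3'); W=cloud(m,d)*1000; np.save('w3.npy',W)
m,q,d=snap('side','s3'); V=cloud(m,d)*1000; np.save('s3.npy',V)
X=W.reshape(-1,3); X=X[(X[:,2]>100)&(X[:,0]>630)]; print(len(X), np.percentile(X,[1,50,99],axis=0) if len(X) else '')
cv2.imwrite('pics/c3.png',np.hstack([p[:,120:520],cv2.resize(q[130:330,260:460],(400,400))]))
E
```

```text
8.1 [561.6 -90.5 133.5] 1.465387780976552 [ 0.7 -0.4 -0.5]
2776 [[638.6  37.3 100.1]
 [652.1  40.  106.6]
 [667.7  50.4 109.6]]
```

View pics/c3.png

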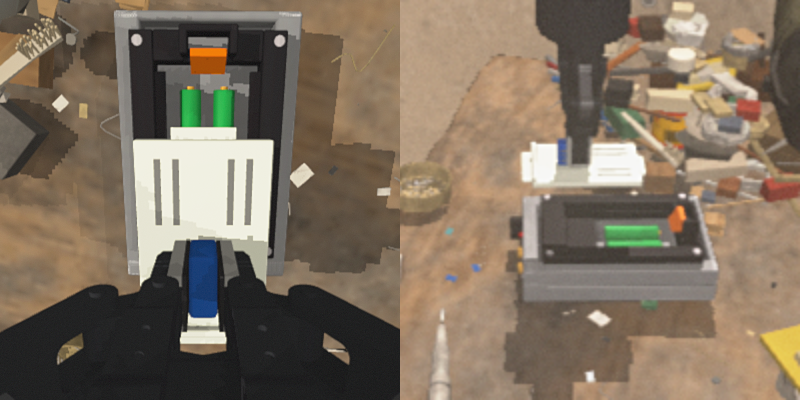

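```bash
cat > meas.py <<'E'
from h import *
np.set_printoptions(precision=1,suppress=True)
def meas(W,p):
    # rows by x: plate edges and frame edges
    s=status.state(); print('tcp',s['t'],np.array(s['ee_pos'])*1000,s['force'])
    Z=W[...,2]; hsv=cv2.cvtColor(p,cv2.COLOR_BGR2HSV)
    wh=(hsv[...,1]<60)&(hsv[...,2]>170)&(Z>58)
    wh=cv2.morphologyEx(wh.astype(np.uint8),cv2.MORPH_OPEN,np.ones((3,3)))
    n,l,st,_=cv2.connectedComponentsWithStats(wh); i=1+np.argmax(st[1:,4]); k=l==i
    X=W[k]; md=np.median(X,0); A=np.c_[X[:,0]-md[0],X[:,1]-md[1],np.ones(len(X))]
    w=np.ones(len(X),bool)
    for _ in range(5):
        c=np.linalg.lstsq(A[w],X[w,2],rcond=None)[0]; w=abs(A@c-X[:,2])<1.5
    print('plane',md,'tilt x,y deg',np.degrees(np.arctan(c[:2])),'z',c[2],'n',w.sum(),len(X))
    Y=X[w]; print('rect',cv2.minAreaRect(Y[:,:2].astype(np.float32)),'xmax',np.percentile(Y[:,0],99.5))
    for x in np.arange(md[0]-20,md[0]+40,10):
        r=Y[abs(Y[:,0]-x)<2][:,1]
        if len(r): print('x%.0f y %.1f %.1f mid %.1f'%(x,r.min(),r.max(),(r.min()+r.max())/2))
    return X
E
python3 - <<'E'
from meas import *
W=np.load('w3.npy');p=cv2.imread('pics/w3.png'); meas(W,p)
Z=W[...,2]
f=(Z>46)&(Z<56)&(abs(W[...,1]+90)<55)&(W[...,0]>520)
for x in (640,645,650,655):
    r=W[f&(abs(W[...,0]-x)<1.5)][:,1]; h=np.sort(r); g=np.diff(h); i=np.argmax(g); print(x,h[0],h[-1],'gap',h[i],h[i+1],(h[i]+h[i+1])/2)
f=(Z>46)&(Z<60)&(abs(W[...,1]+90)<55)&(W[...,0]>520)&(W[...,0]<685); print(np.percentile(W[f][:,0],[99,99.9]),np.median(W[f][:,2]))
for r in range(20,80,4): print(r,W[r,328],p[r,328])
E
```

```text
tcp 8.2 [561.9 -90.4 133.6] [ 1.1 -0.1 -2. ]
plane [592.9 -87.7 115.7] tilt x,y deg [0. 0.] z 115.72125418084421 n 13287 14268
rect ((584.1800537109375, -88.28224182128906), (70.63922882080078, 60.044498443603516), 1.402282476425171) xmax 615.352643949598
x573 y -118.5 -58.6 mid -88.6
x583 y -118.1 -58.3 mid -88.2
x593 y -118.0 -58.1 mid -88.1
x603 y -117.5 -58.0 mid -87.8
x613 y -117.4 -57.9 mid -87.6
640 -135.12568220733502 -44.04914756020774 gap -121.23616566447267 -57.653101067414006 -89.44463336594333
645 -135.22460255931648 -43.46981821505394 gap -121.37232270695738 -57.35809896689097 -89.36521083692418
650 -135.18633389796923 -43.713302547279255 gap -121.143118593192 -99.25419841297361 -110.19865850308281
655 -134.79208901263107 -43.00667457849748 gap -103.66301518824827 -101.38981484282588 -102.52641501553708
[672. 673.] 48.34999900442908
20 [679.  -89.   39.2] [106 110 112]
24 [671.6 -88.9  62.6] [36 39 40]
28 [669.8 -89.   62.2] [42 43 46]
32 [668.4 -89.   59.5] [21 21 21]
36 [668.6 -89.2  48.3] [27 26 28]
40 [671.5 -89.5  21.2] [130 134 138]
44 [669.2 -89.6  21.1] [132 136 138]
48 [660.2 -89.3  60.7] [ 42 114 227]
52 [658.1 -89.3  61.2] [ 10 126 240]
56 [656.1 -89.4  60.4] [ 10  98 211]
60 [654.5 -89.5  57.5] [ 10  77 164]
64 [653.  -89.6  53.1] [ 10  78 165]
68 [651.  -89.7  51.4] [ 10  78 165]
72 [649.2 -89.8  48.1] [  2  76 163]
76 [649.6 -90.2  20.9] [148 153 154]
```

```bash
python3 - <<'E'
import numpy as np
np.set_printoptions(precision=0,suppress=True)
for n,k in(('s3',1),('scene0',1000),('side0',1000)):
    X=np.load(n+'.npy').reshape(-1,3)*k
    for xa in(680,700,720,740,760):
        a=X[(X[:,0]>xa)&(X[:,0]<xa+20)&(X[:,1]>-180)&(X[:,1]<0)&(X[:,2]>90)&(X[:,2]<400)]
        if len(a): print(n,xa,len(a),np.percentile(a,[2,50,98],axis=0).ravel())
E
```

```text
s3 680 81 [686. -24.  93. 693. -14. 100. 699.  -0. 113.]
s3 700 582 [ 701. -177.   96.  715. -138.  210.  720.   -2.  226.]
s3 720 925 [ 720. -179.   96.  730. -131.  232.  740.   -2.  249.]
s3 740 815 [ 740. -179.  112.  750. -110.  244.  760.   -2.  250.]
s3 760 704 [ 760. -177.  238.  769. -110.  249.  780.   -6.  253.]
scene0 680 67 [687. -26.  93. 691. -14. 100. 700.  -1. 113.]
scene0 700 667 [ 703. -176.   97.  716. -136.  204.  720.   -3.  226.]
scene0 720 1205 [ 720. -178.  107.  730.  -99.  225.  740.   -6.  248.]
scene0 740 810 [ 740. -177.  135.  748.  -67.  241.  759.   -2.  250.]
scene0 760 418 [ 760. -177.  238.  768.  -94.  249.  779.   -4.  253.]
side0 680 79 [686. -25.  93. 694. -14. 100. 699.  -0. 113.]
side0 700 587 [ 701. -178.   96.  715. -139.  210.  720.   -2.  226.]
side0 720 914 [ 720. -179.   97.  730. -131.  233.  740.   -2.  250.]
side0 740 813 [ 740. -178.  100.  750. -109.  244.  760.   -2.  250.]
side0 760 714 [ 760. -177.  238.  769. -110.  249.  780.   -5.  253.]
```

Emit:
move_arm(series=[[[1.5,0,0],0],[[1.5,-0.1,0],0],[[1.15,-0.05,0],0],[[0,0,-1.5],0],[[0,0,-1.5],0],[[0,0,0],0],[[0,0,0],0]])

```text
t: 8.9
ee_pos: [0.6038, -0.0925, 0.1035]
tcp_rot: [-0.0, 1.0, 0.012, -0.0]
force: [0.4, -0.5, -1.3]
gripper_width: 0.134
finger_force: 23.2
```

```bash
python3 - <<'E'
from meas import *
m,p,d=snap('wrist','w4'); W=cloud(m,d)*1000; np.save('w4.npy',W); meas(W,p)
Z=W[...,2]
for x in (650,655,660):
    f=(Z>44)&(Z<56)&(abs(W[...,1]+90)<55)&(abs(W[...,0]-x)<2); r=np.sort(W[f][:,1])
    if len(r):print(x,r[0],r[-1],(r[0]+r[-1])/2)
E
```

```text
tcp 8.95 [604.1 -92.6 104. ] [ 0.3  0.3 -0.2]
plane [635.1 -90.   85.7] tilt x,y deg [ 0.1 -0. ] z 85.7097418086078 n 13290 14295
rect ((626.7224731445312, -90.38088989257812), (70.70170593261719, 59.93080520629883), 1.326870083808899) xmax 657.471503705654
x615 y -120.6 -60.7 mid -90.6
x625 y -120.3 -60.5 mid -90.4
x635 y -120.1 -60.2 mid -90.2
x645 y -119.8 -60.1 mid -90.0
x655 y -119.5 -59.9 mid -89.7
650 -135.2875291221149 -43.29153392069857 -89.28953152140673
655 -135.14408308279988 -43.51220459225033 -89.3281438375251
660 -134.8775839042175 -43.000882491542654 -88.93923319788007
```

Emit:
move_arm(series=[[[0,0.03,-0.8],0],[[0,0,-0.5],0],[[0,0,-0.2],0],[[0,0,0],0],[[0,0,0],0]])

```text
t: 9.45
ee_pos: [0.604, -0.0926, 0.0883]
tcp_rot: [-0.0, 1.0, 0.012, 0.0]
force: [0.8, 0.4, -0.9]
gripper_width: 0.135
finger_force: 23.2
```

Emit:
move_arm(series=[[[0,0,-0.15],0],[[0,0,-0.15],0],[[0,0,-0.1],0],[[0,0,0],0],[[0,0,0],0]])

```text
t: 9.95
ee_pos: [0.6039, -0.0926, 0.0846]
tcp_rot: [0.0, 1.0, 0.012, 0.0]
force: [-3.0, -0.1, 5.7]
gripper_width: 0.134
finger_force: 24.0
```

Emit:
move_arm(series=[[[0,0,-0.1],0],[[0,0,-0.1],0],[[0,0,-0.1],0],[[0,0,0],0],[[0,0,0],0]])

```text
t: 10.45
ee_pos: [0.6036, -0.0925, 0.0814]
tcp_rot: [0.0, 1.0, 0.012, -0.0]
force: [-5.0, -0.5, 4.9]
gripper_width: 0.136
finger_force: 24.1
```

Emit:
move_arm(series=[[[0,0,-0.1],0],[[0,0,-0.1],0],[[0,0,-0.1],0],[[0,0,-0.1],0],[[0,0,0],0]])

```text
t: 10.95
ee_pos: [0.6034, -0.0925, 0.0773]
tcp_rot: [0.0, 1.0, 0.012, -0.0]
force: [-5.3, -0.0, 5.0]
gripper_width: 0.134
finger_force: 24.3
```

```bash
python3 - <<'E'
from meas import *
m,p,d=snap('wrist','w5'); W=cloud(m,d)*1000; meas(W,p)
E
```

```text
tcp 11.0 [603.4 -92.5  77.3] [-5.  -1.   5.2]
plane [637.3 -90.   64.8] tilt x,y deg [8.5 0.2] z 64.87712620454379 n 13852 14941
rect ((628.5962524414062, -90.32089233398438), (68.48881530761719, 59.93839645385742), 1.3880254030227661) xmax 658.5098367744415
x617 y -120.4 -60.8 mid -90.6
x627 y -120.3 -60.4 mid -90.4
x637 y -120.0 -60.1 mid -90.1
x647 y -119.7 -60.0 mid -89.9
x657 y -119.3 -60.1 mid -89.7
```

Emit:
move_arm(series=[[[0,0,-0.1],0],[[0,0,-0.1],0],[[0,0,-0.1],0],[[0,0,-0.1],0],[[0,0,0],0]])

```text
t: 11.5
ee_pos: [0.6032, -0.0925, 0.0731]
tcp_rot: [-0.0, 1.0, 0.012, -0.001]
force: [-7.0, -0.1, 5.2]
gripper_width: 0.134
finger_force: 24.4
```

```bash
cat >> meas.py <<'E'
def lip(W,p):
    X=meas(W,p)
    md=np.median(X,0); w=np.ones(len(X),bool)
    for _ in range(6):
        a=np.polyfit(X[w,0],X[w,2],1); w=abs(np.polyval(a,X[:,0])-X[:,2])<1.2
    t=np.arctan(a[0]); xr=np.percentile(X[w,0],99.7); o=np.array([xr,np.polyval(a,xr)])
    ux,uz=np.array([np.cos(t),np.sin(t)]),np.array([-np.sin(t),np.cos(t)])
    P=lambda x,z:o+(x-52)*ux+(z-6)*uz
    print('tilt',np.degrees(t),'orig',P(0,0),'lip tip bot',P(-51,0),'lip top root',P(-42,3),'ridge top',P(-42,10),'tab end bot',P(57,0))
E
python3 - <<'E'
from meas import *
m,p,d=snap('wrist','w6'); W=cloud(m,d)*1000; lip(W,p)
E
```

```text
tcp 11.55 [603.2 -92.5  73.2] [-5.3 -0.8  4.7]
plane [642.2 -89.8  64.4] tilt x,y deg [12.4  0.3] z 64.46465563681379 n 11970 13183
rect ((638.2730102539062, -90.1035385131836), (49.78106689453125, 59.98582077026367), 1.230171799659729) xmax 658.6162476526135
x622 y -120.2 -60.5 mid -90.4
x632 y -120.1 -60.4 mid -90.3
x642 y -119.8 -60.1 mid -90.0
x652 y -119.6 -59.8 mid -89.7
x662 y -99.4 -80.1 mid -89.7
tilt 12.44489850426051 orig [609.2  51.1] lip tip bot [559.4  40.1] lip top root [567.6  44.9] ridge top [566.   51.8] tab end bot [664.9  63.3]
```

Emit:
move_arm(series=[[[-0.2,0,0],0],[[-0.2,0,0],0],[[-0.2,0,0],0],[[-0.2,0,0],0],[[-0.1,0,0],0],[[0,0,0],0],[[0,0,0],0]])

```text
t: 12.25
ee_pos: [0.595, -0.0925, 0.0733]
tcp_rot: [0.0, 1.0, 0.012, 0.0]
force: [-0.2, 0.8, -0.9]
gripper_width: 0.13
finger_force: 23.6
```

```bash
python3 - <<'E'
from meas import *
m,p,d=snap('wrist','w7'); W=cloud(m,d)*1000; lip(W,p)
E
```

```text
tcp 12.3 [595.  -92.5  73.3] [-0.1 -0.3 -1.3]
plane [633.6 -90.1  64.3] tilt x,y deg [12.1  0.3] z 64.321085832555 n 12084 13257
rect ((629.8505249023438, -90.09629821777344), (49.44406509399414, 59.95659637451172), 1.3549727201461792) xmax 650.474257220126
x614 y -120.2 -60.7 mid -90.4
x624 y -119.9 -60.4 mid -90.1
x634 y -119.9 -60.2 mid -90.0
x644 y -119.8 -59.9 mid -89.8
x654 y -90.9 -81.2 mid -86.1
tilt 12.119995442738114 orig [600.9  51.2] lip tip bot [551.   40.4] lip top root [559.2  45.3] ridge top [557.7  52.1] tab end bot [656.6  63.1]
```

Emit:
move_arm(series=[[[-0.1,0,0],0],[[-0.1,0,0],0],[[-0.1,0,0],0],[[-0.1,0,0],0],[[0,0,0],0]])

```text
t: 12.8
ee_pos: [0.5908, -0.0925, 0.0733]
tcp_rot: [-0.0, 1.0, 0.012, -0.0]
force: [-0.4, 0.6, -0.7]
gripper_width: 0.134
finger_force: 23.6
```

Emit:
move_arm(series=[[[-0.1,0,0],0],[[-0.05,0,0],0],[[0,0,0],0]])

```text
t: 13.1
ee_pos: [0.5895, -0.0926, 0.0733]
tcp_rot: [-0.0, 1.0, 0.012, 0.0]
force: [1.1, 0.0, -1.4]
gripper_width: 0.135
finger_force: 23.6
```

Emit:
move_arm(series=[[[-0.05,0,0],0],[[-0.05,0,0],0],[[0,0,0],0]])

```text
t: 13.4
ee_pos: [0.5893, -0.0926, 0.0735]
tcp_rot: [0.0, 1.0, 0.012, 0.001]
force: [5.6, -0.3, -2.1]
gripper_width: 0.134
finger_force: 23.4
```

```bash
python3 - <<'E'
from meas import *
m,p,d=snap('wrist','w8'); W=cloud(m,d)*1000; lip(W,p)
m,q,d=snap('side','s8')
cv2.imwrite('pics/c8.png',np.hstack([p[:,120:520],cv2.resize(q[150:310,270:430],(400,400),interpolation=cv2.INTER_CUBIC)]))
E
```

```text
tcp 13.45 [589.3 -92.6  73.5] [ 5.8  0.6 -1.2]
plane [627.3 -90.1  64.7] tilt x,y deg [12.4  0.3] z 64.66042362319854 n 12414 13547
rect ((624.0663452148438, -90.18949890136719), (51.17489242553711, 59.9160270690918), 1.4343067407608032) xmax 644.7662640459794
x607 y -120.4 -60.8 mid -90.6
x617 y -120.1 -60.4 mid -90.2
x627 y -120.0 -60.3 mid -90.2
x637 y -119.9 -59.9 mid -89.9
x647 y -100.6 -75.9 mid -88.2
tilt 12.45248943344583 orig [595.3  51.4] lip tip bot [545.5  40.5] lip top root [553.7  45.3] ridge top [552.2  52.2] tab end bot [651.   63.7]
```

View pics/c8.png

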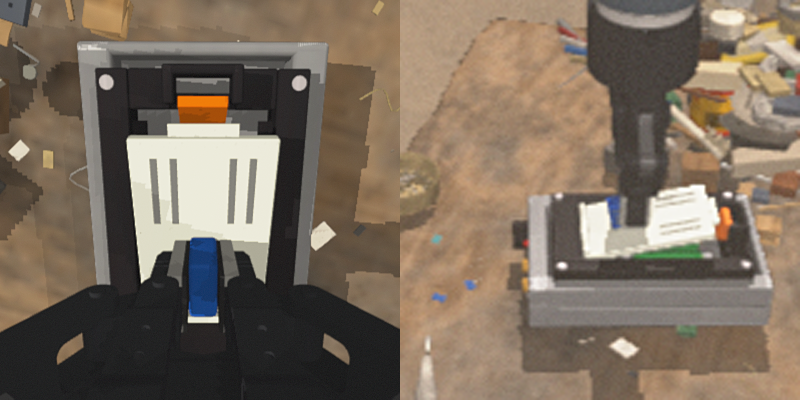

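Emit:
move_arm(series=[[[0.06,0,-0.1],0],[[0,0,-0.1],0],[[0,0,-0.05],0],[[0,0,0],0]])

```text
t: 13.9
ee_pos: [0.5898, -0.0927, 0.0713]
tcp_rot: [0.0, 1.0, 0.012, 0.001]
force: [4.8, -0.4, 3.5]
gripper_width: 0.139
finger_force: 24.2
```

Emit:
move_arm(series=[[[0.05,0,-0.1],0],[[0.05,0,-0.1],0],[[0,0,0],0]])

```text
t: 14.2
ee_pos: [0.5905, -0.0926, 0.0693]
tcp_rot: [0.0, 1.0, 0.012, 0.001]
force: [4.0, -0.2, 7.0]
gripper_width: 0.136
finger_force: 24.7
```

```bash
python3 - <<'E'
from meas import *
m,p,d=snap('wrist','w9'); W=cloud(m,d)*1000; lip(W,p)
E
```

```text
tcp 14.25 [590.5 -92.7  69.3] [4.2 0.7 6.7]
plane [638.1 -89.9  60.9] tilt x,y deg [10.5  0.2] z 61.35303311808458 n 6711 7749
rect ((636.4986572265625, -89.95233917236328), (28.185550689697266, 60.18954086303711), 2.543802499771118) xmax 646.0195830246264
x628 y -120.0 -60.2 mid -90.1
x638 y -119.9 -60.1 mid -90.0
x648 y -118.5 -77.8 mid -98.1
tilt 10.494261826534071 orig [596.   47.5] lip tip bot [545.9  38.2] lip top root [554.2  42.8] ridge top [552.9  49.7] tab end bot [652.1  57.9]
```

Emit:
move_arm(series=[[[0.04,0,-0.1],0],[[0.04,0,-0.1],0],[[0,0,0],0],[[0,0,0],0]])

```text
t: 14.65
ee_pos: [0.5915, -0.0926, 0.0675]
tcp_rot: [0.0, 1.0, 0.012, 0.001]
force: [5.2, 0.8, 6.9]
gripper_width: 0.138
finger_force: 25.0
```

```bash
python3 - <<'E'
from meas import *
m,p,d=snap('wrist','w10'); W=cloud(m,d)*1000; lip(W,p)
E
```

```text
tcp 14.7 [591.5 -92.6  67.5] [4.3 0.5 7.5]
plane [644.5  19.1  67.9] tilt x,y deg [-17.7   8.8] z 67.98533669304967 n 1423 1487
rect ((644.207275390625, 19.547582626342773), (7.952798843383789, 27.483707427978516), 43.48311233520508) xmax 653.1507764615619
x634 y 22.4 28.7 mid 25.6
x644 y 12.1 26.5 mid 19.3
x654 y 8.9 15.0 mid 12.0
tilt -23.9170590779799 orig [603.5  79.6] lip tip bot [556.9 100.2] lip top root [566.3  99.3] ridge top [569.2 105.7] tab end bot [655.6  56.5]
```

Emit:
move_arm(series=[[[0,0,0],0],[[0,0,0],0],[[0,0,0],0],[[0,0,0],0],[[0,0,1],0],[[0,0,2],0],[[0,0,2],0],[[0,0,0],0]], grip=2.6)

```text
t: 15.5
ee_pos: [0.5921, -0.0929, 0.1201]
tcp_rot: [0.001, 1.0, 0.012, 0.002]
force: [0.6, 0.1, -0.3]
gripper_width: 0.307
finger_force: 0.0
```

```bash
sed -i 's/(Z>58)/(Z>40)\&(abs(W[...,1]+90)<33)/' meas.py; python3 - <<'E'
from meas import *
m,p,d=snap('wrist','w11'); W=cloud(m,d)*1000; lip(W,p)
m,q,d=snap('side','s11')
cv2.imwrite('pics/c11.png',np.hstack([p[:,120:520],cv2.resize(q[150:310,270:430],(400,400),interpolation=cv2.INTER_CUBIC)]))
E
```

```text
tcp 15.55 [591.6 -92.7 118.5] [-0.2  0.5 -0.4]
plane [612.8 -90.5  51.4] tilt x,y deg [6.5 0.2] z 51.35369519632442 n 10707 11860
rect ((603.805419921875, -90.68317413330078), (94.87735748291016, 59.97476577758789), 1.3561742305755615) xmax 646.4647298516132
x593 y -120.7 -61.4 mid -91.1
x603 y -120.6 -61.2 mid -90.9
x613 y -120.3 -60.8 mid -90.6
x623 y -120.1 -60.5 mid -90.3
x633 y -120.0 -60.2 mid -90.1
x643 y -119.6 -60.0 mid -89.8
tilt 6.520094465823208 orig [595.6  43.3] lip tip bot [544.9  37.6] lip top root [553.5  41.6] ridge top [552.7  48.5] tab end bot [652.2  49.8]
```

View pics/c11.png

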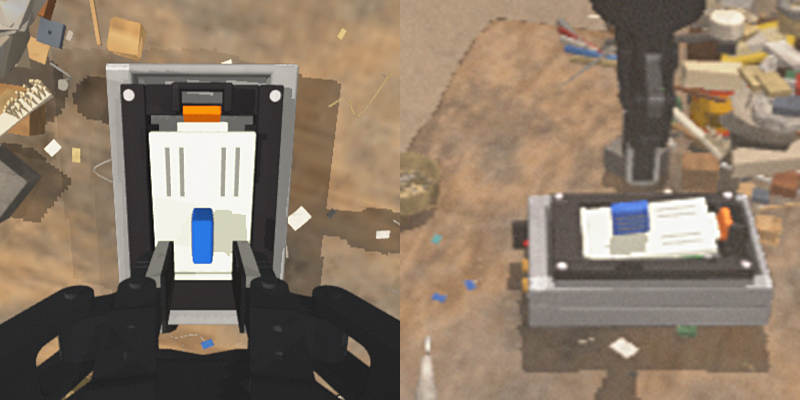

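Emit:
move_arm(series=[[[1.5,0,0],0],[[1.4,0,0],0],[[0,0,0],0],[[0,0,0],0],[[0,0,-1.5],0],[[0,0,-1.5],0],[[0,0,-1],0],[[0,0,0],0]], grip=0)

```text
t: 16.4
ee_pos: [0.6185, -0.0923, 0.0753]
tcp_rot: [-0.0, 1.0, 0.012, -0.001]
force: [0.6, -0.8, 0.6]
gripper_width: -0.003
finger_force: 0.0
```

Emit:
move_arm(series=[[[0,0,-0.2],0],[[0,0,-0.2],0],[[0,0,-0.2],0],[[0,0,-0.1],0],[[0,0,0],0]])

```text
t: 16.9
ee_pos: [0.6198, -0.0926, 0.0698]
tcp_rot: [0.0, 1.0, 0.012, 0.0]
force: [0.3, 0.2, -0.4]
gripper_width: -0.003
finger_force: 0.0
```

Emit:
move_arm(series=[[[0,0,-0.1],0],[[0,0,-0.1],0],[[0,0,-0.1],0],[[0,0,0],0]])

```text
t: 17.3
ee_pos: [0.6199, -0.0925, 0.0669]
tcp_rot: [0.0, 1.0, 0.012, 0.0]
force: [-0.3, 0.1, 1.9]
gripper_width: -0.001
finger_force: 1.0
```

Emit:
move_arm(series=[[[0,0,-0.1],0],[[0,0,-0.05],0],[[0,0,0],0]])

```text
t: 17.6
ee_pos: [0.62, -0.0925, 0.0656]
tcp_rot: [0.0, 1.0, 0.012, 0.0]
force: [-0.6, -0.9, 4.9]
gripper_width: 0.001
finger_force: 2.3
```

Emit:
move_arm(series=[[[0,0,-0.05],0],[[0,0,-0.05],0],[[0,0,0],0]])

```text
t: 17.9
ee_pos: [0.6202, -0.0926, 0.0648]
tcp_rot: [0.0, 1.0, 0.012, 0.001]
force: [0.3, -0.1, 6.1]
gripper_width: 0.002
finger_force: 3.2
```

Emit:
move_arm(series=[[[0,0,-0.05],0],[[0,0,-0.05],0],[[0,0,0],0]])

```text
t: 18.2
ee_pos: [0.6204, -0.0926, 0.064]
tcp_rot: [0.0, 1.0, 0.012, 0.001]
force: [0.2, 0.5, 6.7]
gripper_width: -0.004
finger_force: 3.7
```

Emit:
move_arm(series=[[[0,0,-0.05],0],[[0,0,-0.05],0],[[0,0,0],0]])

```text
t: 18.5
ee_pos: [0.62, -0.0926, 0.0627]
tcp_rot: [0.0, 1.0, 0.012, 0.0]
force: [0.2, 0.0, 7.2]
gripper_width: 0.003
finger_force: 3.4
```

Emit:
move_arm(series=[[[0,0,-0.05],0],[[0,0,-0.05],0],[[0,0,0],0]])

```text
t: 18.8
ee_pos: [0.6201, -0.0925, 0.0626]
tcp_rot: [0.0, 1.0, 0.012, 0.001]
force: [-2.8, 1.3, 14.9]
gripper_width: 0.003
finger_force: 7.3
```

Emit:
move_arm(series=[[[0,0,0.3],0],[[0,0,2],0],[[0,0,3],0],[[-2,0,2],0],[[0,0,0],0],[[0,0,0],0]])

```text
t: 19.4
ee_pos: [0.5998, -0.0926, 0.1342]
tcp_rot: [0.0, 1.0, 0.012, 0.0]
force: [-1.0, -0.2, -0.0]
gripper_width: -0.001
finger_force: 0.0
```

```bash
python3 - <<'E'
from meas import *
m,p,d=snap('wrist','w12'); W=cloud(m,d)*1000; lip(W,p)
o=W[(cv2.cvtColor(p,cv2.COLOR_BGR2HSV)[...,0]<18)&(p[...,2]>140)&(p[...,0]<60)&(W[...,2]>44)&(abs(W[...,1]+90)<15)&(W[...,0]>630)]
print('catch x',np.percentile(o,[1,99],axis=0))
m,q,d=snap('side','s12')
cv2.imwrite('pics/c12.png',np.hstack([cv2.resize(p[0:200,220:420],(400,400),interpolation=cv2.INTER_CUBIC),cv2.resize(q[150:310,270:430],(400,400),interpolation=cv2.INTER_CUBIC)]))
E
```

```text
tcp 19.45 [599.8 -92.5 133.5] [ 0.2  0.2 -0.4]
plane [613.4 -90.2  48. ] tilt x,y deg [0.2 0. ] z 48.063208665405185 n 8856 9376
rect ((601.7999877929688, -90.81096649169922), (96.61357879638672, 60.02123260498047), 1.2078579664230347) xmax 646.564684610784
x593 y -120.6 -61.4 mid -91.0
x603 y -120.8 -60.8 mid -90.8
x613 y -120.1 -61.1 mid -90.6
x623 y -120.2 -60.5 mid -90.3
x633 y -119.6 -60.6 mid -90.1
x643 y -119.7 -60.0 mid -89.9
tilt 0.18787287539578362 orig [594.8  42. ] lip tip bot [543.8  41.8] lip top root [552.8  44.9] ridge top [552.7  51.9] tab end bot [651.8  42.2]
catch x [[649.4 -99.1  47.5]
 [660.7 -79.4  61.5]]
```

View pics/c12.png

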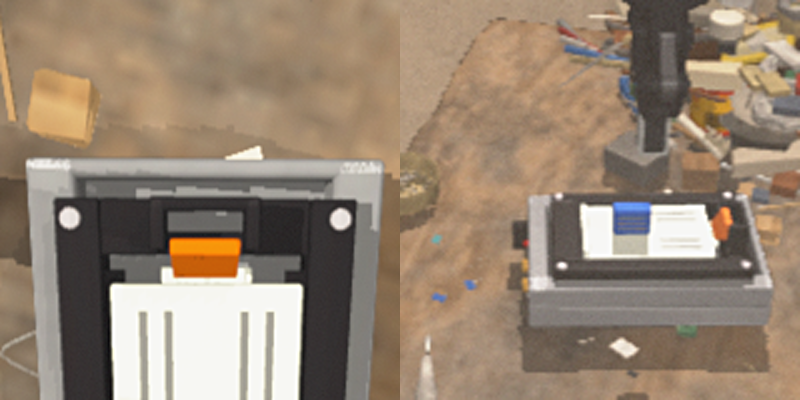

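The cover lies flat (tilt 0.2°, underside at z 42 mm). The orange catch (about x 649 mm) is over the tab, whose end is at about x 652 mm. The gripper is clear of everything.

```bash
python3 -c "
from rig import workorder; print(workorder.sign_off())"
```

```text
the job is handed in; nothing more can be done
None
```

The cover is back on the unit: front lip hooked under the bar, pivoted down and lying flat (0.2° tilt) with the orange catch over its tab, highest force reading about 15 N, gripper clear, tin, block and pliers not touched, and the job handed in at about 19.5 s.

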